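# Clamp the yellow-capped cup in its shaker

### The arm

A 6-joint arm with a two-finger parallel gripper is mounted at the origin on a cart in front of the work surface, level with it; the furniture and walls round the work are solid. World frame = base frame: x ahead of the robot, y to its left, z up, the work surface at z = 0. Lengths are in mm, angles in degrees, forces in N, time in s.
With the tool pointing down it reaches from about 300 to 850 mm from the base axis. Payload 4.2 kg.
Tool frame: the origin (TCP) lies on the mounting face of the last link; the fingertips stand 191 mm ahead of it and the grasp point (between the pads) lies 172 mm ahead of it; z points along the fingers, y is the direction in which the jaws open and shut (so a half turn about z gives the same grasp; the last joint's range is limited). The gripper opens to 91 mm and grips with 3 to 60 N. Pads are 32 mm wide; open, the fingers measure 118 mm over their backs; the gripper's body (76 mm by 178 mm) begins 60 mm behind the grasp point.
Start: joints at [-74.714, 18.312, 89.639, -0, 72.044, -1.146], TCP at [162.657, -551.512, 404.776] pointing down, gripper open.
Joint ranges: [-177.97, 177.97], [-48.28, 115.42], [12.27, 149.76], [-77.06, 257.06], [2.81, 150.46], [-146.56, 146.56]. Speed limits (degrees/s): [147.25, 147.25, 180, 180, 180, 180].

### API

Orientations are given as [roll, pitch, yaw] about the fixed x, y, z axes, in that order (R = Rz(yaw) Ry(pitch) Rx(roll)).
In Python, from workcell import env gives the robot as it stands.
- The arm moves only by the shell command python3 -m handwheel 'ROWS' [FORCE]. ROWS is JSON, a list of rows, each an object with "gripper": the opening in per cent of the stroke, from 0 (shut) to 100 (fully open); "travel": the shift along the tool's x, y, z in m, a list of three; "twist": the turn about the tool's z in rad. In form: [{"gripper": gripper, "travel": [x, y, z], "twist": twist}, ...]. A call has 1 to 5 rows; each row shifts and turns the commanded pose from where the row before left it, along the tool's axes as they then stand; what a row does not reach is not made up. A row lasts 1/12 s, in which the tool goes at most 41.7 mm and 7.16 degrees, less where a joint would pass 70% of its speed; a pose out of reach is approached as far as the arm can. A call with a gripper value outside its range is refused whole. The fingers move at their own pace and stop on an object; FORCE is the grip in N (left out, the last holds). Time passes only in rows, so rows that do not move let the fingers close. It gives the time, the measured TCP pose, the force and the opening at its end, in the units of the state.
- env.state(): the state, without advancing time (a new reading comes with each control period).
- env.grab_frame(name): name is "side" or "top"; returns a dict with "frame" (384x512x3 uint8, red, green, blue), "intrinsics" (3x3 intrinsics, pixels), "extrinsics" (4x4, takes a point from camera to world coordinates). Camera axes: x right, y down, z forward; pixel columns grow to the right and rows downward; lengths in mm; the calibration is good to about 2 mm. A picture is of the moment at which its call begins. There is no depth.
- env.job_done(): hands the job in, once; it reports no verdict.
Trained networks look in the newest picture that a camera, given by its name, has taken for a name from the list of things; names that differ only in an ending like _2 or _b are one class to them, and where a whole thing is asked for, a point or a joint stands for the part that bears it (a point fixed in the world has none). Each returns a list of dicts, best first, with "confidence" (0 to 1); they miss things now and then, are a little off and sometimes report something else, mostly with a low value. They report only what shows in the picture. A call takes as long as a camera call.
- env.trace(camera, thing): "pixels" (384x512 bool, what is visible of it) and "uv" ([column, row] in pixels, amid what is visible of it).
- env.pinpoint(camera, thing): "uv" ([column, row] in pixels: a listed point, or the origin of a listed thing).
The state is a dict: "time_s": time; "qpos": joint angles; "qvel": joint speeds; "effort": joint torques, N m; "ee_pos": TCP position; "ee_rot": TCP orientation; "force": force on the tool from outside, world axes, zero at the start; "torque": the same for the moment, N m; "gripper_width": finger opening in mm.
Only numpy, scipy, OpenCV 4.12 (cv2) and the standard library are available. Lean on these libraries where they do the work, as an engineer would, in place of code of your own. Each camera call takes 0.05 s, during which the arm holds its last target. There are 200 camera calls.

### The job

Clamp the yellow-capped sample cup for shaking: take hold of the T-handle above it and turn it clockwise (seen from above) past the point where the pad meets the cap, until it has become clearly stiffer and the cup is firmly clamped, without going on so far that the cup is crushed. Then let go of it, and leave the T-handle over the red-capped cup as it is.

Things in the scene. Friction and masses are not known exactly. Their poses are not given: they have to be found in the camera images.
- grip_a (a point): Middle of the black T-handle bar over the yellow-capped cup, on the vertical screw axis, 192 mm above the worktop; stays at this height. Bar 98 mm long over its round ends, 14 mm wide, 16 mm tall; x axis along the bar, z up. Below it an 11 mm steel shaft and, 34 mm under the bar's middle, a 34 mm brass collar on a 46 mm wide aluminium arm that runs to a column behind the cup.
- handle_a (a joint): Turn of that T-handle (rad), growing clockwise seen from above; 0 fully open, stop at 2.4, starts at 0.1 to 0.5. The pad sinks 5 mm per rad and meets the cap at about 0.9. Turns at 0.2 N m while free; from the touch on the torque rises by some 0.25 N m and the clamping force by some 50 N per rad. Firm at about 0.5 past the touch; stays where left.
- pad_a: Springy black rubber pad, 42 mm diameter, 8 mm thick, at the lower end of the screw over the yellow-capped cup; it moves straight up and down on the screw axis and does not turn. Origin in the centre of its underside, z up. It must press on the cap with more than 8 N; above 60 N the cup is crushed.
- cup_yellow: Clear sample cup with a yellow screw cap, 60 mm diameter, 64 mm tall, standing in the ring seat (36 mm above the worktop) of one of two identical small white shakers with screw-down holders. Origin in the centre of its underside, z up.
- end_b (a point): Middle of one round end of the T-handle bar of the other shaker, the one with the red-capped cup: 40 mm from that handle's axis. It is to be left alone.

How it is judged (in metres and radians):
At the end, for the whole second after the job is handed in: The pad presses on the yellow-capped cup with 8 to 60 N, the cup stands upright (within 10 degrees) and centred under the pad (within 15 mm), the handle is at rest and released, and the other T-handle has not been turned (contact force between pad_a and cup_yellow between 8 and 60 N and angle between cup_yellow's own z axis and vertical below 0.17 rad and horizontal distance between cup_yellow and pad_a below 0.015 m and velocity of joint handle_a between -0.05 and 0.05 rad/s); the robot touches nothing.
It fails at once if the yellow-capped cup is crushed (pad force above 60 N) (contact force between pad_a and cup_yellow above 60 N).
It fails at once if the T-handle over the red-capped cup is turned (its bar end moves more than 15 mm) (distance of end_b from where it was at the start of the episode above 0.015 m).
It also fails if it takes over 34 s, if anything falls off the work surface, if the arm or the gripper's body presses on something with over 40 N, if the wrist force passes 120 N, or if a joint passes its speed limit or range.

## Working session

There is one attempt and no reset: what is moved stays moved. The work goes in short steps, Python scripts to look and compute and a shell command to move; the robot and the scene stay as the last step left them, time stands still between calls to the robot, and variables do not carry over. Pictures are saved under pics/ and viewed, about 8 in all and at most 12, crops included, and the job is handed in when it is done.

```bash
mkdir -p pics; ls; cat > h.py <<'E'
from workcell import env
import numpy as np, cv2
def ray(f,uv):
    K=np.array(f["intrinsics"]);T=np.array(f["extrinsics"])
    d=T[:3,:3]@np.linalg.inv(K)@np.array([uv[0],uv[1],1.]);return T[:3,3],d
def atz(f,uv,z):
    o,d=ray(f,uv);return o+d*(z-o[2])/d[2]
def proj(f,P):
    T=np.linalg.inv(np.array(f["extrinsics"]));p=np.array(f["intrinsics"])@(T[:3,:3]@np.array(P)+T[:3,3]);return p[:2]/p[2]
E
python3 - <<'E'
from h import *
fs={}
for c in("top","side"):
    f=env.grab_frame(c);fs[c]=f
    cv2.imwrite(f"pics/{c}0.png",f["frame"][:,:,::-1])
    print(c,np.round(f["extrinsics"],2).tolist())
    for t,z in(("grip_a",192),("cup_yellow",36),("end_b",192),("pad_a",110)):
        for r in env.pinpoint(c,t)[:3]: print(t,np.round(r["uv"],1),round(r["confidence"],2),np.round(atz(f,r["uv"],z),1))
a=np.hstack([fs["top"]["frame"],fs["side"]["frame"]])
E
python3 -c "
import cv2,numpy as np
a=np.vstack([cv2.imread('pics/top0.png'),cv2.imread('pics/side0.png')]);cv2.imwrite('pics/b0.png',cv2.resize(a,None,fx=.78,fy=.78))"
```

```text
pics
top [[0.01, -0.99, 0.14, 441.96], [-1.0, -0.01, 0.01, -10.36], [-0.01, -0.14, -0.99, 1005.73], [0.0, 0.0, 0.0, 1.0]]
grip_a [173.3 190.2] 0.76 [536.4 183.9 192. ]
cup_yellow [188.9 194.1] 0.45 [544.8 180.   36. ]
end_b [354.2 186.2] 0.58 [ 550.4 -212.1  192. ]
side [[-0.94, -0.17, 0.29, 205.85], [-0.34, 0.42, -0.84, 1021.85], [0.02, -0.89, -0.46, 711.12], [0.0, 0.0, 0.0, 1.0]]
grip_a [234.3 224. ] 0.88 [536.2 186.6 192. ]
cup_yellow [232.  279.1] 0.62 [545.5 176.1  36. ]
cup_yellow [280.7 159.8] 0.57 [ 651.8 -569.9   36. ]
end_b [281.6 161.1] 0.53 [ 543.6 -193.8  192. ]
pad_a [232.5 257.9] 0.41 [536.5 196.  110. ]
```

View pics/b0.png

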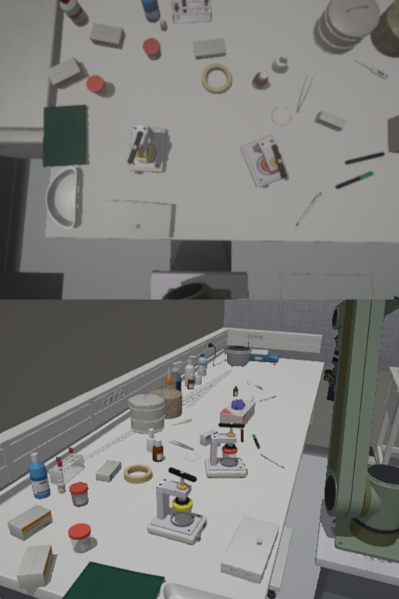

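The yellow holder is at about (175,190) in the top picture and (232,225) in the side picture; the red one lies to the robot's right. Next I zoom in to get the bar direction.

```bash
python3 - <<'E'
from h import *
crops=[]
for c in("top","side"):
    f=env.grab_frame(c); I=f["frame"][:,:,::-1].copy()
    rs=env.trace(c,"grip_a")
    for r in rs[:3]: 
        v,u=np.nonzero(r["pixels"]);print(c,np.round(r["uv"],1),round(r["confidence"],2),len(u))
        if len(u)>10:
            P=np.array([atz(f,p,196)[:2] for p in zip(u,v)])
            m=P.mean(0);w,V=np.linalg.eigh(np.cov((P-m).T));d=V[:,1];s=(P-m)@d;n=(P-m)@V[:,0]
            print(" mean",m.round(1),"dir deg",np.degrees(np.arctan2(d[1],d[0])).round(1),"len",np.ptp(s).round(1),"wid",np.ptp(n).round(1),"mid",(m+d*(s.max()+s.min())/2).round(1))
    x,y=(135,150) if c=="top" else (184,190)
    crops.append(cv2.resize(I[y:y+90,x:x+100],None,fx=4,fy=4,interpolation=cv2.INTER_CUBIC))
cv2.imwrite("pics/c1.png",np.hstack(crops))
print(env.state()["time_s"])
E
```

```text
top [175.8 187.7] 0.61 364
 mean [541.1 182.8] dir deg 162.4 len 96.3 wid 21.6 mid [540.2 183.1]
top [190.2 200. ] 0.52 181
 mean [518.4 149.4] dir deg 129.0 len 49.9 wid 32.1 mid [516.6 151.7]
side [234.7 224.6] 0.7 326
 mean [534.1 198.9] dir deg 155.9 len 105.8 wid 52.5 mid [536.5 197.8]
0.7
```

View pics/c1.png

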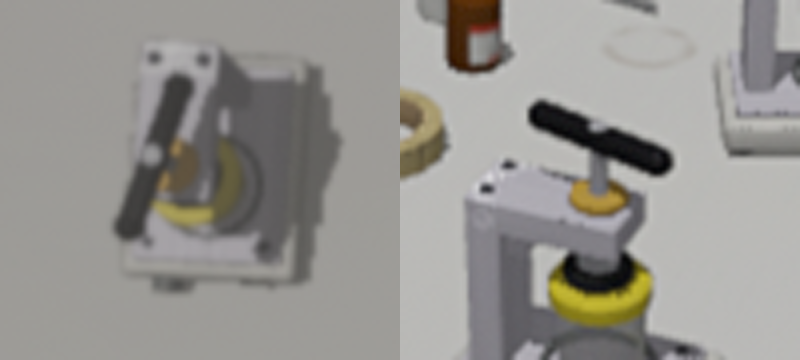

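```bash
python3 - <<'E'
from h import *
s=env.state();print(s)
from scipy.spatial.transform import Rotation as R
r=R.from_euler("xyz",s["ee_rot"],degrees=True);print(r.as_matrix().round(3))
print("to go in tool axes",r.inv().apply(np.array([537,185,420])-s["ee_pos"]).round(1))
E
```

```text
{'time_s': 0.7, 'qpos': array([-7.47125836e+01,  1.83088892e+01,  8.96379779e+01,  1.00201908e-03,
        7.20440219e+01, -1.14620946e+00]), 'qvel': array([ 0.00824121, -0.0064424 , -0.02661448,  0.0443281 , -0.02693775,
       -0.00945658]), 'effort': array([-3.38022728e-04, -4.12224877e+01, -2.32190287e+01,  7.30458903e-02,
        3.75857879e-02, -2.46072730e-06]), 'ee_pos': array([ 162.66785544, -551.50131512,  404.81307229]), 'ee_rot': array([ 1.79990872e+02, -7.70818131e-04,  1.64333171e+01]), 'force': array([ 0.1761636 , -0.42617025,  0.16147265]), 'torque': array([-0.03182904,  0.00469596,  0.04548933]), 'gripper_width': 91.1480580609791}
[[ 0.959  0.283  0.   ]
 [ 0.283 -0.959 -0.   ]
 [ 0.     0.    -1.   ]]
to go in tool axes [ 567.4 -600.5  -15.3]
```

```bash
python3 -m handwheel '[{"gripper":100,"travel":[0,0,-0.03],"twist":0},{"gripper":100,"travel":[0,0,-0.03],"twist":0},{"gripper":100,"travel":[0.026,-0.027,0],"twist":0},{"gripper":100,"travel":[0.026,-0.027,0],"twist":0},{"gripper":100,"travel":[0.026,-0.027,0],"twist":0}]' 30
python3 -m handwheel '[{"gripper":100,"travel":[0.026,-0.027,0],"twist":0},{"gripper":100,"travel":[0.026,-0.027,0],"twist":0},{"gripper":100,"travel":[0.026,-0.027,0],"twist":0},{"gripper":100,"travel":[0.026,-0.027,0],"twist":0},{"gripper":100,"travel":[0.026,-0.027,0],"twist":0}]'
python3 -m handwheel '[{"gripper":100,"travel":[0.026,-0.027,0],"twist":0},{"gripper":100,"travel":[0.026,-0.027,0],"twist":0},{"gripper":100,"travel":[0.026,-0.027,0],"twist":0},{"gripper":100,"travel":[0.026,-0.027,0],"twist":0},{"gripper":100,"travel":[0.026,-0.027,0],"twist":0}]'
python3 -m handwheel '[{"gripper":100,"travel":[0.026,-0.027,0],"twist":0},{"gripper":100,"travel":[0.026,-0.027,0],"twist":0},{"gripper":100,"travel":[0.026,-0.027,0],"twist":0},{"gripper":100,"travel":[0.026,-0.027,0],"twist":0},{"gripper":100,"travel":[0.026,-0.027,0],"twist":0}]'
```

```text
time_s: 1.12
ee_pos: [214.8, -450.8, 465.1]
ee_rot: [179.9, -0.0, 16.3]
force: [0.6, -0.1, 0.4]
gripper_width: 91.2
time_s: 1.53
ee_pos: [301.3, -283.7, 465.0]
ee_rot: [180.0, -0.0, 16.4]
force: [-0.4, -0.6, -0.1]
gripper_width: 91.1
time_s: 1.95
ee_pos: [387.8, -117.4, 465.1]
ee_rot: [180.0, -0.0, 16.4]
force: [0.3, -0.7, -0.2]
gripper_width: 91.2
time_s: 2.37
ee_pos: [474.4, 49.0, 465.0]
ee_rot: [180.0, -0.0, 16.5]
force: [0.0, -1.5, 0.2]
gripper_width: 91.2
```

```bash
python3 -m handwheel '[{"gripper":100,"travel":[0.0197,-0.022,0],"twist":0},{"gripper":100,"travel":[0.0197,-0.022,0],"twist":0},{"gripper":100,"travel":[0.0197,-0.022,0],"twist":0},{"gripper":100,"travel":[0.0197,-0.022,0],"twist":0},{"gripper":100,"travel":[0.0197,-0.022,0],"twist":-0.12}]'
for i in 1; do :; done
python3 -m handwheel '[{"gripper":100,"travel":[0,0,0],"twist":-0.12},{"gripper":100,"travel":[0,0,0],"twist":-0.12},{"gripper":100,"travel":[0,0,0],"twist":-0.12},{"gripper":100,"travel":[0,0,0],"twist":-0.12},{"gripper":100,"travel":[0,0,0],"twist":-0.12}]'
python3 -m handwheel '[{"gripper":100,"travel":[0,0,0],"twist":-0.12},{"gripper":100,"travel":[0,0,0],"twist":-0.12},{"gripper":100,"travel":[0,0,0],"twist":-0.12},{"gripper":100,"travel":[0,0,0],"twist":-0.12},{"gripper":100,"travel":[0,0,0],"twist":-0.12}]'
python3 -m handwheel '[{"gripper":100,"travel":[0,0,0],"twist":-0.12},{"gripper":100,"travel":[0,0,0],"twist":-0.12},{"gripper":100,"travel":[0,0,0],"twist":-0.12},{"gripper":100,"travel":[0,0,0],"twist":-0.12},{"gripper":100,"travel":[0,0,0],"twist":-0.12}]'
python3 -m handwheel '[{"gripper":100,"travel":[0,0,0],"twist":-0.12},{"gripper":100,"travel":[0,0,0],"twist":-0.12},{"gripper":100,"travel":[0,0,0],"twist":-0.12},{"gripper":100,"travel":[0,0,0],"twist":-0.12},{"gripper":100,"travel":[0,0,0],"twist":-0.12}]'
python3 - <<'E'
from h import *
s=env.state();print(s["ee_pos"],s["ee_rot"],s["qpos"].round(1))
f=env.grab_frame("side");I=f["frame"][:,:,::-1].copy()
for r in env.pinpoint("side","grip_a")[:2]: print(r["uv"],r["confidence"],atz(f,r["uv"],192))
cv2.imwrite("pics/d1.png",cv2.resize(I[110:310,130:330],None,fx=3,fy=3,interpolation=cv2.INTER_CUBIC))
E
```

```text
time_s: 2.78
ee_pos: [537.8, 181.9, 464.7]
ee_rot: [180.0, -0.0, 23.4]
force: [-0.0, -0.2, 0.5]
gripper_width: 91.3
time_s: 3.2
ee_pos: [537.4, 180.6, 464.6]
ee_rot: [-180.0, 0.0, 58.0]
force: [-0.5, -0.2, -0.3]
gripper_width: 91.1
time_s: 3.62
ee_pos: [537.4, 180.4, 464.7]
ee_rot: [180.0, 0.0, 92.4]
force: [-0.3, -0.8, -0.7]
gripper_width: 91.1
time_s: 4.03
ee_pos: [537.4, 180.4, 464.8]
ee_rot: [-180.0, 0.0, 126.8]
force: [-0.9, 0.1, 0.4]
gripper_width: 91.2
time_s: 4.45
ee_pos: [537.4, 180.4, 464.8]
ee_rot: [-180.0, 0.0, 161.2]
force: [0.0, -0.1, -0.4]
gripper_width: 91.3
[537.40177075 180.38579237 464.75529201] [-1.79997839e+02  5.24142310e-03  1.61156392e+02] [ 17.4  15.8  84.6  -0.   79.6 -53.8]
```

View pics/d1.png

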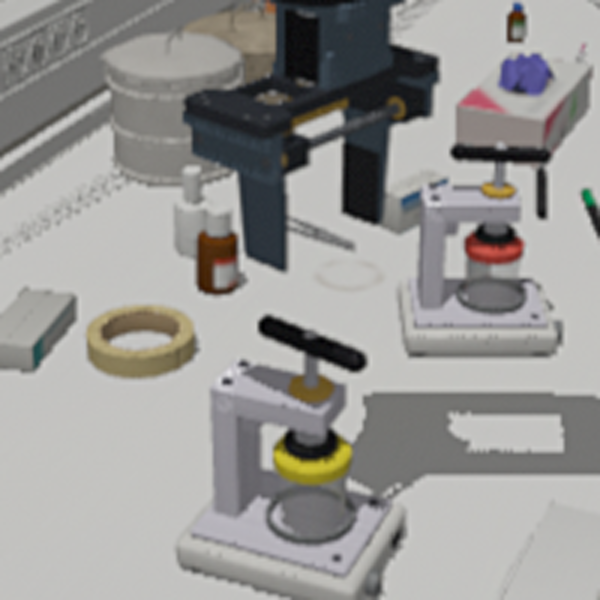

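```bash
python3 -m handwheel '[{"gripper":100,"travel":[0.0026,0.0042,0.02],"twist":0.01},{"gripper":100,"travel":[0,0,0.03],"twist":0.01},{"gripper":100,"travel":[0,0,0.03],"twist":0},{"gripper":100,"travel":[0,0,0.019],"twist":0},{"gripper":50,"travel":[0,0,0],"twist":0}]' 40
python3 - <<'E'
from h import *
s=env.state();print(s["ee_pos"],s["ee_rot"],s["force"],s["torque"])
f=env.grab_frame("side");I=f["frame"][:,:,::-1].copy()
cv2.imwrite("pics/e1.png",cv2.resize(I[150:300,160:310],None,fx=4,fy=4,interpolation=cv2.INTER_CUBIC))
E
```

```text
time_s: 4.97
ee_pos: [535.2, 184.9, 361.3]
ee_rot: [-179.7, -0.4, 159.5]
force: [-0.1, -0.2, 0.2]
gripper_width: 87.4
[535.19130197 184.85690877 361.34804023] [-179.66961752   -0.41067901  159.50076807] [-0.10040022 -0.19556162  0.15516987] [ 0.05393465 -0.12171362 -0.03297837]
```

View pics/e1.png

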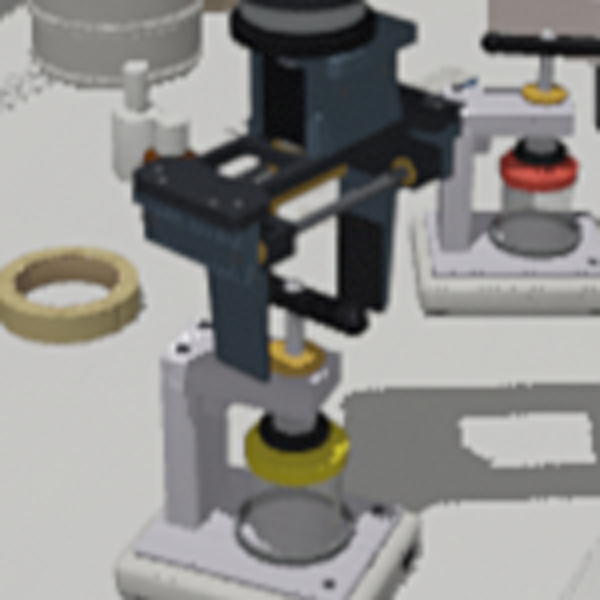

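The open fingers straddle the bar; one is in front at about (240,320), the other behind at about (365,270), and the bar end shows at (345,315). Now I close.

```bash
python3 -m handwheel '[{"gripper":50,"travel":[0,0,0],"twist":0},{"gripper":30,"travel":[0,0,0],"twist":0},{"gripper":20,"travel":[0,0,0],"twist":0},{"gripper":0,"travel":[0,0,0],"twist":0},{"gripper":0,"travel":[0,0,0],"twist":0}]' 40
python3 -m handwheel '[{"gripper":0,"travel":[0,0,0],"twist":0},{"gripper":0,"travel":[0,0,0],"twist":0},{"gripper":0,"travel":[0,0,0],"twist":0},{"gripper":0,"travel":[0,0,0],"twist":0},{"gripper":0,"travel":[0,0,0],"twist":0}]'
python3 - <<'E'
from h import *
s=env.state();print(s["ee_pos"],s["ee_rot"],s["force"],s["torque"])
E
```

```text
time_s: 5.43
ee_pos: [536.4, 185.3, 366.7]
ee_rot: [179.9, 0.1, 159.7]
force: [-1.0, -0.9, -0.4]
gripper_width: 50.4
time_s: 5.85
ee_pos: [536.2, 185.0, 365.7]
ee_rot: [-179.9, -0.0, 159.7]
force: [-2.4, -9.4, 1.6]
gripper_width: 17.1
[536.23254833 184.98792994 365.65277844] [-1.79917201e+02 -5.78301780e-03  1.59691198e+02] [-2.38743099 -9.37182744  1.64883424] [-1.6219409   0.32569241  0.11681248]
```

```bash
python3 -m handwheel '[{"gripper":0,"travel":[0,0,0],"twist":0},{"gripper":0,"travel":[0,0,0],"twist":0},{"gripper":0,"travel":[0,0,0],"twist":0}]'
python3 - <<'E'
from h import *
s=env.state();print(s["ee_pos"],s["ee_rot"],s["force"],s["torque"])
E
```

```text
time_s: 6.1
ee_pos: [536.2, 184.6, 365.6]
ee_rot: [-179.9, -0.0, 159.7]
force: [-1.2, -4.9, 1.3]
gripper_width: 13.8
[536.16441313 184.58870551 365.58242154] [-1.79876389e+02 -1.51039930e-02  1.59662725e+02] [-1.20335367 -4.87651676  1.28402795] [-0.8149119   0.01295758 -0.11000832]
```

```bash
cat > t.py <<'E'
from h import *
s=env.state();print("F",s["force"].round(1),"T",s["torque"].round(3),"pos",s["ee_pos"].round(1),"yaw",s["ee_rot"][2].round(2),"w",s["gripper_width"].round(1),"turned",np.radians((159.66-s["ee_rot"][2])).round(3),"q6",s["qpos"][5].round(1),s["effort"][5].round(3))
E
python3 -m handwheel '[{"gripper":0,"travel":[0,-0.001,0],"twist":0},{"gripper":0,"travel":[0,0,0],"twist":0.04},{"gripper":0,"travel":[0,0,0],"twist":0.04},{"gripper":0,"travel":[0,0,0],"twist":0.04},{"gripper":0,"travel":[0,0,0],"twist":0.04}]' >/dev/null; python3 t.py
python3 -m handwheel '[{"gripper":0,"travel":[0,0,0],"twist":0.04},{"gripper":0,"travel":[0,0,0],"twist":0.04},{"gripper":0,"travel":[0,0,0],"twist":0.04},{"gripper":0,"travel":[0,0,0],"twist":0.04}]' >/dev/null; python3 t.py
```

```text
Traceback (most recent call last):
  File "t.py", line 2, in <module>
    s=env.state();print("F",s["force"].round(1),"T",s["torque"].round(3),"pos",s["ee_pos"].round(1),"yaw",s["ee_rot"][2].round(2),"w",s["gripper_width"].round(1),"turned",np.radians((159.66-s["ee_rot"][2])).round(3),"q6",s["qpos"][5].round(1),s["effort"][5].round(3))
                                                                                                                                      ^^^^^^^^^^^^^^^^^^^^^^^^
AttributeError: 'float' object has no attribute 'round'
Traceback (most recent call last):
  File "t.py", line 2, in <module>
    s=env.state();print("F",s["force"].round(1),"T",s["torque"].round(3),"pos",s["ee_pos"].round(1),"yaw",s["ee_rot"][2].round(2),"w",s["gripper_width"].round(1),"turned",np.radians((159.66-s["ee_rot"][2])).round(3),"q6",s["qpos"][5].round(1),s["effort"][5].round(3))
                                                                                                                                      ^^^^^^^^^^^^^^^^^^^^^^^^
AttributeError: 'float' object has no attribute 'round'
```

```bash
sed -i 's/s\["gripper_width"\].round(1)/round(s["gripper_width"],1)/' t.py; python3 t.py
python3 -m handwheel '[{"gripper":0,"travel":[0,0,0],"twist":0.04},{"gripper":0,"travel":[0,0,0],"twist":0.04}]' >/dev/null; python3 t.py
python3 -m handwheel '[{"gripper":0,"travel":[0,0,0],"twist":0.04},{"gripper":0,"travel":[0,0,0],"twist":0.04}]' >/dev/null; python3 t.py
```

```text
F [ 0.7 -0.1 -2.2] T [ 0.    -0.241  0.191] pos [536.3 184.9 365.6] yaw 141.26 w 13.8 turned 0.321 q6 -33.5 -0.189
F [ 1.6  0.7 -1.3] T [ 0.076 -0.337  0.27 ] pos [536.4 185.  365.6] yaw 136.68 w 13.6 turned 0.401 q6 -28.9 -0.186
F [ 3.   1.2 -2. ] T [ 0.129 -0.358  0.195] pos [536.5 185.1 365.6] yaw 132.09 w 13.7 turned 0.481 q6 -24.3 -0.183
```

```bash

python3 -m handwheel '[{"gripper":0,"travel":[0,0,0],"twist":0.04},{"gripper":0,"travel":[0,0,0],"twist":0.04}]' >/dev/null; python3 t.py
python3 -m handwheel '[{"gripper":0,"travel":[0,0,0],"twist":0.04},{"gripper":0,"travel":[0,0,0],"twist":0.04}]' >/dev/null; python3 t.py
python3 -m handwheel '[{"gripper":0,"travel":[0,0,0],"twist":0.04},{"gripper":0,"travel":[0,0,0],"twist":0.04}]' >/dev/null; python3 t.py
python3 -m handwheel '[{"gripper":0,"travel":[0,0,0],"twist":0.04},{"gripper":0,"travel":[0,0,0],"twist":0.04}]' >/dev/null; python3 t.py
```

```text
F [ 3.4  2.  -1.7] T [ 0.215 -0.44   0.229] pos [536.7 185.2 365.6] yaw 127.5 w 13.8 turned 0.561 q6 -19.7 -0.18
F [ 2.2  2.4 -3.1] T [ 0.347 -0.564  0.265] pos [536.8 185.4 365.6] yaw 122.93 w 13.7 turned 0.641 q6 -15.1 -0.16
F [ 4.1  2.3 -2.6] T [ 0.299 -0.555  0.24 ] pos [537.  185.4 365.6] yaw 118.34 w 14.0 turned 0.721 q6 -10.5 -0.136
F [ 3.7  3.4 -3.2] T [ 0.405 -0.763  0.264] pos [537.1 185.5 365.6] yaw 113.77 w 13.7 turned 0.801 q6 -6.0 -0.112
```

```bash

python3 -m handwheel '[{"gripper":0,"travel":[0,0,0],"twist":0.04},{"gripper":0,"travel":[0,0,0],"twist":0.04}]' >/dev/null; python3 t.py
python3 -m handwheel '[{"gripper":0,"travel":[0,0,0],"twist":0.04},{"gripper":0,"travel":[0,0,0],"twist":0.04}]' >/dev/null; python3 t.py
python3 - <<'E'
from h import *
f=env.grab_frame("side");I=f["frame"][:,:,::-1].copy()
cv2.imwrite("pics/g1.png",cv2.resize(I[170:290,180:290],None,fx=5,fy=5,interpolation=cv2.INTER_CUBIC))
E
```

```text
F [ 4.8  3.3 -3.9] T [ 0.371 -0.799  0.307] pos [537.3 185.6 365.6] yaw 109.18 w 13.3 turned 0.881 q6 -1.4 -0.088
F [ 5.1  3.4 -4.2] T [ 0.448 -0.838  0.296] pos [537.4 185.6 365.6] yaw 104.61 w 13.7 turned 0.961 q6 3.2 -0.064
```

View pics/g1.png

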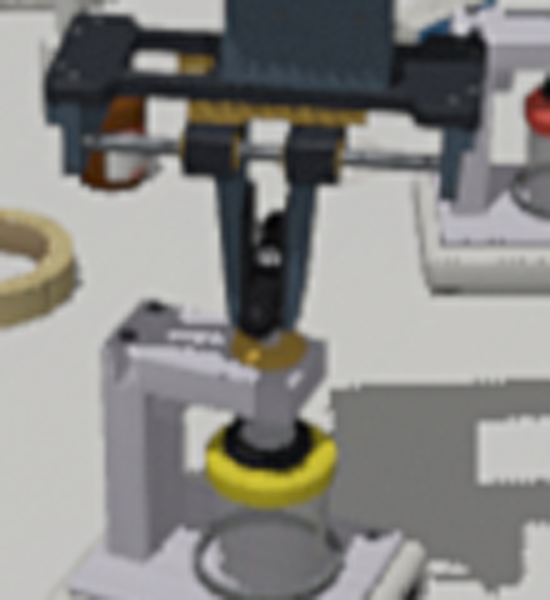

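The bar is held and has turned with the jaws, and the pad sits on the cap. Both torque readings rise from a turn of about 0.58 on, so I go about 0.16 further, then release.

```bash

python3 -m handwheel '[{"gripper":0,"travel":[0,0,0],"twist":0.04},{"gripper":0,"travel":[0,0,0],"twist":0.04}]' >/dev/null; python3 t.py
python3 -m handwheel '[{"gripper":0,"travel":[0,0,0],"twist":0.04},{"gripper":0,"travel":[0,0,0],"twist":0.04}]' >/dev/null; python3 t.py
python3 -m handwheel '[{"gripper":0,"travel":[0,0,0],"twist":0},{"gripper":0,"travel":[0,0,0],"twist":0},{"gripper":0,"travel":[0,0,0],"twist":0}]' >/dev/null; python3 t.py
```

```text
F [ 6.5  2.8 -5.2] T [ 0.447 -0.969  0.34 ] pos [537.6 185.7 365.6] yaw 100.04 w 13.6 turned 1.041 q6 7.8 -0.059
F [ 7.3  3.  -5.5] T [ 0.479 -1.07   0.384] pos [537.8 185.7 365.6] yaw 95.45 w 13.6 turned 1.121 q6 12.4 -0.017
F [ 6.8  3.  -5. ] T [ 0.385 -1.08   0.027] pos [537.8 185.7 365.6] yaw 95.5 w 13.7 turned 1.12 q6 12.3 -0.001
```

Torque rose from about 0.2 to about 0.38 N m. Now I release and back off upward.

```bash

python3 -m handwheel '[{"gripper":60,"travel":[0,0,0],"twist":0},{"gripper":60,"travel":[0,0,0],"twist":0},{"gripper":60,"travel":[0,0,0],"twist":0},{"gripper":60,"travel":[0,0,0],"twist":0},{"gripper":60,"travel":[0,0,0],"twist":0}]'
python3 -m handwheel '[{"gripper":60,"travel":[0,0,0],"twist":0},{"gripper":60,"travel":[0,0,0],"twist":0},{"gripper":60,"travel":[0,0,-0.02],"twist":0},{"gripper":60,"travel":[0,0,-0.03],"twist":0},{"gripper":60,"travel":[0,0,-0.03],"twist":0}]'
python3 -m handwheel '[{"gripper":60,"travel":[0,0,-0.04],"twist":0},{"gripper":60,"travel":[0,0,-0.04],"twist":0},{"gripper":60,"travel":[0,0,0],"twist":0},{"gripper":60,"travel":[0,0,0],"twist":0},{"gripper":60,"travel":[0,0,0],"twist":0}]'
python3 - <<'E'
from h import *
f=env.grab_frame("side");I=f["frame"][:,:,::-1].copy()
for r in env.trace("side","grip_a")[:1]:
    v,u=np.nonzero(r["pixels"]);P=np.array([atz(f,p,196)[:2] for p in zip(u,v)]);m=P.mean(0);w,V=np.linalg.eigh(np.cov((P-m).T));print("bar dir",np.degrees(np.arctan2(*V[::-1,1])),m)
for r in env.pinpoint("side","end_b")[:2]: print("end_b",r["uv"],r["confidence"])
cv2.imwrite("pics/h1.png",cv2.resize(I[140:310,170:340],None,fx=3.5,fy=3.5,interpolation=cv2.INTER_CUBIC))
E
```

```text
time_s: 9.23
ee_pos: [535.9, 184.3, 365.8]
ee_rot: [180.0, -0.0, 95.5]
force: [0.2, -0.5, 1.2]
gripper_width: 44.1
time_s: 9.65
ee_pos: [535.8, 184.2, 445.9]
ee_rot: [-179.9, 0.0, 95.5]
force: [-0.4, 0.2, 0.2]
gripper_width: 54.8
time_s: 10.07
ee_pos: [535.8, 184.2, 525.1]
ee_rot: [-179.9, 0.0, 95.5]
force: [-0.7, -0.0, -0.7]
gripper_width: 54.8
bar dir 100.19589326468532 [531.66539537 201.384968  ]
end_b [280.7, 161.3] 0.52
```

View pics/h1.png

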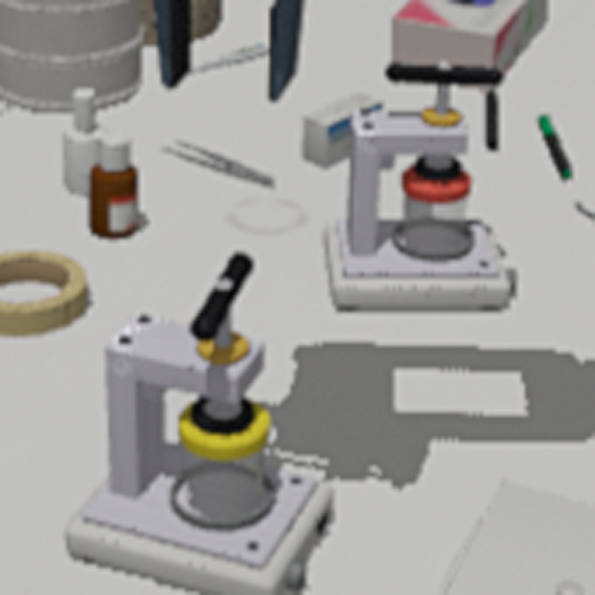

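The handle stayed turned (at about (222,295) in the crop), the cup stands upright under the pad, the gripper is clear, and the red holder is unchanged. I hand the job in.

```bash
python3 -c "
from workcell import env
print(env.job_done())"
```

```text
the job is handed in; nothing more can be done
None
```

I gripped the T-handle over the yellow-capped cup and turned it about 1.12 rad clockwise. I then let go, moved straight up about 160 mm and handed the job in at about 10 s. No verdict was reported.

- **Clamping:** The wrist torque rose from about 0.2–0.25 to 0.38 N m. The last joint's effort showed the pad meeting the cap at a turn of about 0.58 rad. That puts the handle about 0.54 rad past the touch, or roughly 27 N. This force is worked out from the turn, not measured. The rise in wrist torque alone would allow up to about 37 N, still inside 8–60 N.
- **Last picture:** The cup is upright and centred under the pad, and the gripper is clear. The other handle has not moved: its bar end was found within about 1 pixel of where it was at the start.
- **Small disagreement:** The camera put the final bar direction at about 100°, against 95.5° from the gripper. This is within the error of that method; even if it were real, it would be only 0.08 rad less clamping.

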